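# Tare the kitchen scale without touching its sensor

## Robot

A 6-joint arm with a two-finger parallel gripper is mounted at the origin on the work surface. World frame = base frame: x ahead of the robot, y to its left, z up, the work surface at z = 0. Lengths are in mm, angles in rad, forces in N, time in s.
With the tool pointing down it reaches from about 350 to 975 mm from the base axis. Payload 7.1 kg.
Tool frame: the origin (TCP) lies midway between the tips of the shut fingers; the grasp point (between the pads) lies 19 mm behind it (ctrl.hold_point_z is the distance from the TCP to the grasp point, in mm); z points along the fingers, y is the direction in which the jaws open and shut (so a half turn about z gives the same grasp; the last joint's range is limited). The gripper opens to 88 mm and grips with 3 to 60 N. Pads are 20 mm wide; open, the fingers measure 115 mm over their backs; the gripper's body (75 mm by 178 mm) begins 61 mm behind the grasp point.
Start: joints at [-1.206, 0.423, 1.63, -0, 1.089, -0.019], TCP at [234.045, -579.506, 222.675] pointing down, gripper open.
Joint ranges: [-3, 3], [-0.9, 2.11], [0.09, 2.58], [-1.31, 4.45], [0.11, 2.69], [-2.54, 2.54]. Speed limits (rad/s): [2.39, 2.39, 3.01, 3.14, 3.14, 3.14].

## Interface

Orientations are given as a rotation vector (axis times angle).
In Python, from workcell import ctrl, eyes gives the robot as it stands.
- The arm moves only by the tool move_arm, never from a script. Its argument "deltas" is a list of rows, each a list of 6 numbers: the shift along the tool's x, y, z in mm, then the turn, a rotation vector about the tool's x, y, z in rad. A call has 1 to 5 rows; each row shifts and turns the pose as measured when the row begins, along the tool's axes as they then stand; what a row does not reach is not made up. A row lasts 1/12 s, in which the tool goes at most 41.7 mm and 7.16 degrees, less where a joint would pass 70% of its speed; a pose out of reach is approached as far as the arm can. A call is refused whole if a number of a shift passes 41.7 or a number of a turn 0.125, either way. A call with a gripper value outside its range is refused whole. "hand" is the closure, from -1 (fully open) to 1 (shut), set as the call begins (left out, the last holds). The fingers move at their own pace and stop on an object; the grip force is fixed at half the most. Time passes only in rows, so rows that do not move let the fingers close. It gives the time, the measured TCP pose, the force and the opening at its end, in the units of the state.
- ctrl.get_obs(): the state, without advancing time (a new reading comes with each control period).
- eyes.get_image(name): name is "side" or "top" or "wrist"; returns a dict with "frame" (400x640x3 uint8, red, green, blue), "range_z" (400x640 float32, mm along the optical axis (not along the pixel's ray), 0 where there is no reading), "fx", "fy", "cx", "cy" (pixels), "D" ([k1, k2, p1, p2, k3] as OpenCV has them; the pictures are not rectified), "cam_to_world" (4x4, takes a point from camera to world coordinates). Camera axes: x right, y down, z forward; pixel columns grow to the right and rows downward; lengths in mm; the calibration is good to about 2 mm. A picture is of the moment at which its call begins.
- ctrl.close_job(): hands the job in, once; it reports no verdict.
The state is a dict: "t": time; "qpos": joint angles; "qvel": joint speeds; "joint_torque": joint torques, N m; "ee_pos": TCP position; "orientation": TCP orientation; "ft_force": force on the tool from outside, world axes, zero at the start; "moment": the same for the moment, N m; "width": finger opening in mm.
Only numpy, scipy, OpenCV 4.12 (cv2) and the standard library are available. Lean on these libraries where they do the work, as an engineer would, in place of code of your own. Each camera call takes 0.05 s, during which the arm holds its last target.

## Task

On the scale that carries the open steel pot, push the pot with the fingers straight back over the platform until it rests against the scale's upright back stop; do not lift it. Then tare that scale touch-free: with the hand off the pot, point straight down at the round dome sensor on its console with the fingertips about 2 cm above it, stay there for two full seconds without touching it, and take the hand well away. Do not touch or point closely at the other three sensors, and leave everything else on the bench where it is.

Things in the scene. Friction and masses are not known exactly. Their poses are not given: they have to be found in the camera images.
- scale: The grey scale that carries the open steel pot, fixed to the bench; it may be the left or the right one of two identical scales. Origin: on the bench under the platform's centre; +x points from the console (robot side) to the back stop, +y left, z up. Aluminium platform 200 x 200 mm, centred on the origin, top 50 mm above the bench.
- scale_stop (a point): Middle of the back stop's near face, at x = +100 mm, 65 mm up in the scale's frame: an upright plate along the platform's far edge, reaching 30 mm above the platform.
- scale_console (a point): Centre of the console's top on that scale: at x = -137 mm, 36 mm above the bench; 74 mm deep, 200 mm wide, with a flat display in its middle, the round dome sensor on its +y side and the bar sensor on its -y side.
- scale2: The other, identical scale, which carries the white lidded crock; same size and axes as scale. Not to be used.
- pot: Open straight round steel pot, 90 mm outer diameter, 75 mm high, wall 3 mm, 0.2 to 0.42 kg, loose, standing on the scale's platform 35 to 60 mm short of the back stop. Origin: centre of its underside, z up.
- pot_mid (a point): Centre of the open steel pot, half-way up (37.5 mm above its underside). Against the back stop it lies at x = +55 mm in the scale's frame.
- scale_dome: Round black dome sensor, 26 mm in diameter, 9 mm high, rigid, on the console of the scale with the open steel pot. Origin: centre of its underside, at (-137, +68, 36) mm in the scale's frame.
- scale_dome_top (a point): Top of that dome, the thing to point at; it notices fingertips pointing down whose middle is within 1 cm sideways of it and up to 4 cm above it.
- scale_bar: Black bar-shaped sensor, 12 x 36 mm, 6 mm high, on the same console at (-137, -68, 36) mm in the scale's frame. Not to be used.
- scale_bar_top (a point): Top of that bar sensor.
- scale2_dome: Round dome sensor of the other scale. Not to be used.
- scale2_dome_top (a point): Top of the other scale's dome sensor.
- scale2_bar: Bar sensor of the other scale. Not to be used.
- scale2_bar_top (a point): Top of the other scale's bar sensor.
- crock_mid (a point): Centre of the white lidded crock, 92 mm in diameter, 98 mm high, on scale2's platform.
- shaker_mid (a point): Centre of the steel shaker, 56 mm in diameter, 100 mm high, on the bench between the scales.
- ramekin_mid (a point): Centre of the white ramekin, 68 mm in diameter, 45 mm high, on the bench between the scales.
- squeeze_mid (a point): Centre of the white squeeze bottle, 58 mm in diameter, 180 mm high, at the left of the scales.
- jar_mid (a point): Centre of the amber jar, 70 mm in diameter, 100 mm high, at the right of the scales.
- spoon_mid (a point): The steel spoon, 240 mm long, lying on the bench at the left.
- tub_mid (a point): Centre of the open steel bowl, 100 mm in diameter, 80 mm high, at the right.
Not all that is in view belongs to the job. What is shaped like the pot but yellow is not meant.

How it is judged:
By the outcome, as a careful person would: the job done as asked, in the order asked, and still so for the second after the job is handed in, with the robot touching nothing.
It also fails if it takes over 46 s, if anything falls off the work surface, if the arm or the gripper's body presses on something with over 40 N, if the wrist force passes 120 N, or if a joint passes its speed limit or range.

## Working session

There is one attempt and no reset: what is moved stays moved. The work goes in short steps, Python scripts to look and compute and a tool call to move; the robot and the scene stay as the last step left them, time stands still between calls to the robot, and variables do not carry over. Pictures are saved under pics/ and viewed, and the job is handed in when it is done.

Besides the shell and the picture viewer there is one more tool, called after "Request:" by a JSON object that holds its "method" and its "body". move_arm: Moves the arm, as the interface text tells. Its arguments: {"type":"object","properties":{"deltas":{"type":"array"},"hand":{"type":"number"}},"required":["deltas"]}

```bash
mkdir -p pics; cat > h.py <<'E'
import numpy as np,cv2
from workcell import ctrl,eyes
def snap(n,f):
    im=eyes.get_image(n); cv2.imwrite('pics/'+f+'.png',im['frame'][:,:,::-1]); np.save('pics/'+f+'.npy',im,allow_pickle=True); return im
def load(f): return np.load('pics/'+f+'.npy',allow_pickle=True).item()
def ray(im,u,v):
    K=np.array([[im['fx'],0,im['cx']],[0,im['fy'],im['cy']],[0,0,1]])
    p=cv2.undistortPoints(np.array([[[u,v]]],float),K,np.array(im['D'],float))[0,0]
    return np.array([p[0],p[1],1.])
def px(im,u,v,r=1):
    d=im['range_z'][int(v)-r:int(v)+r+1,int(u)-r:int(u)+r+1]; d=np.median(d[d>0]) if (d>0).any() else np.nan
    T=np.array(im['cam_to_world']); return T[:3,:3]@(ray(im,u,v)*d)+T[:3,3]
def pz(im,u,v,z):
    T=np.array(im['cam_to_world']); r=T[:3,:3]@ray(im,u,v); o=T[:3,3]; return o+r*(z-o[2])/r[2]
E
python3 - <<'E'
from h import *
for n in('top','side'): snap(n,n+'0')
o=ctrl.get_obs(); print({k:np.round(v,3) for k,v in o.items()})
E
```

```text
{'t': np.float64(0.1), 'qpos': array([-1.206,  0.424,  1.631,  0.   ,  1.089, -0.019]), 'qvel': array([ 0.002, -0.002, -0.002,  0.002, -0.   ,  0.003]), 'joint_torque': array([ 1.0000e-03, -5.4562e+01, -2.7433e+01,  6.5000e-02,  1.9000e-02,
       -0.0000e+00]), 'ee_pos': array([ 233.882, -579.057,  221.984]), 'orientation': array([-3.083, -0.599,  0.   ]), 'ft_force': array([-1.593, -0.581,  0.076]), 'moment': array([-0.01 ,  0.037, -0.004]), 'width': np.float64(87.877)}
```

View pics/top0.png

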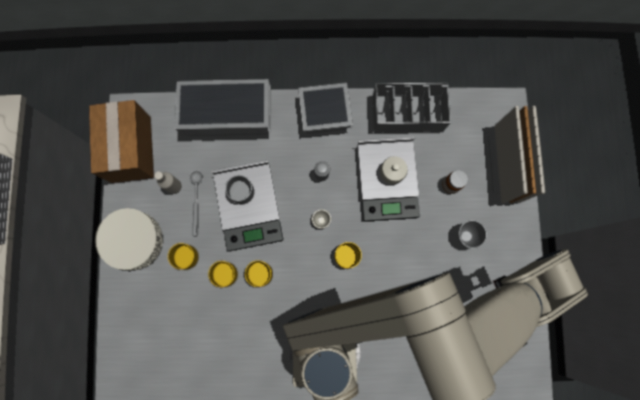

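View pics/side0.png

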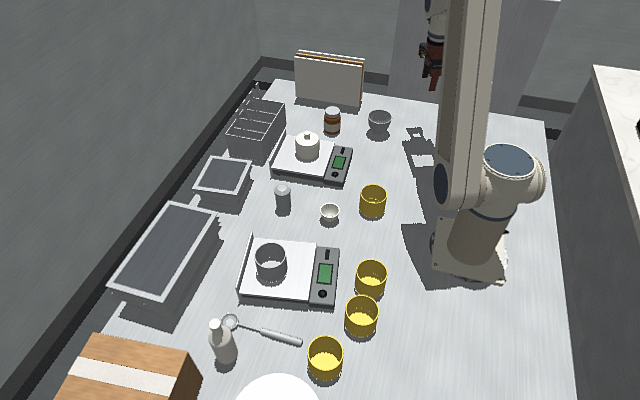

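The top view shows two scales. The left one (console about (253,235)) carries an open grey pot at (240,190). The right one carries the white lidded crock at (393,170). The other candidates are the grey bowl (470,235), which is on the bench, and the yellow pots at (183,257), (223,273), (258,273) and (346,255). Only (240,190) is an open steel pot on a platform. I'll confirm it in an enlarged crop.

```bash
python3 - <<'E'
from h import *
a=cv2.imread('pics/top0.png')[150:260,190:300]; cv2.imwrite('pics/c1.png',cv2.resize(a,(770,770),interpolation=2)[:600] if 0 else cv2.resize(a,(600,600),interpolation=2))
a=cv2.imread('pics/side0.png')[225:315,225:355]; cv2.imwrite('pics/c2.png',cv2.resize(a,(780,540),interpolation=2))
E
```

```text
(no output)
```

View pics/c1.png

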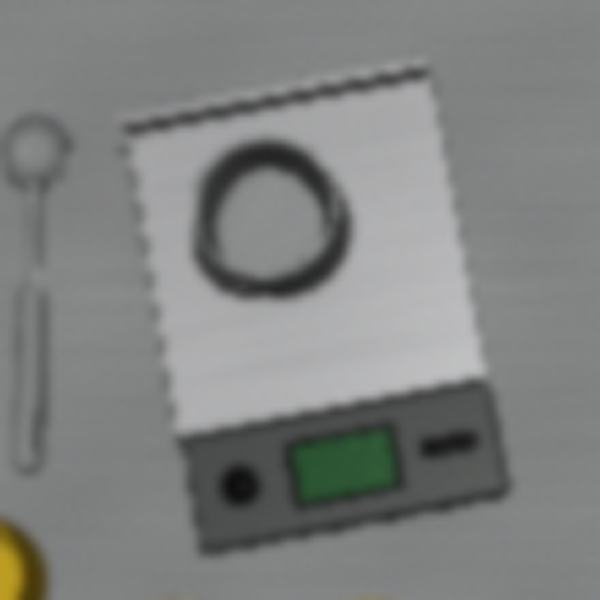

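View pics/c2.png

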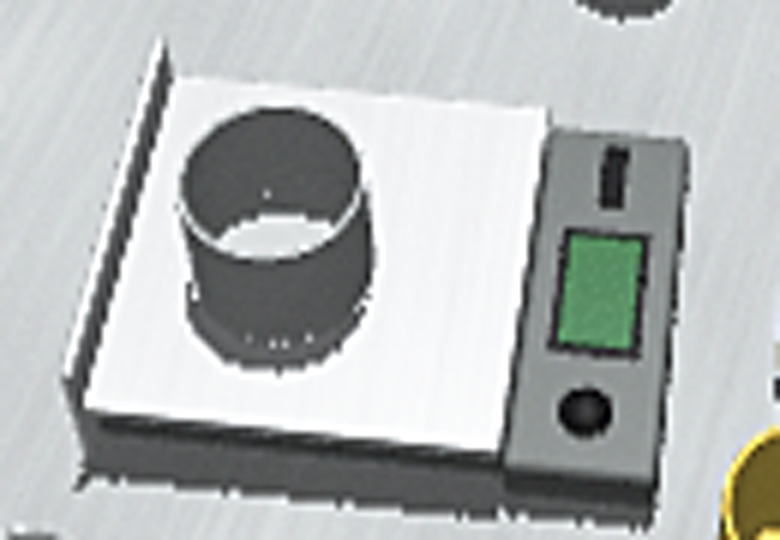

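The crop confirms an open grey steel pot on the left scale, with the dome on its console's left (+y) side at top px (234,239) and the bar at (272,231).

```bash
python3 - <<'E'
from h import *
t=load('top0'); s=load('side0')
print('depth?',(t['range_z']>0).mean(),(s['range_z']>0).mean())
def T(u,v): return 190+u/5.4545-.4,150+v/5.4545-.4
def S(u,v): return 225+u/6-.4,225+v/6-.4
f=lambda a:np.round(a,1)
res={}
for n,im,uv,z in [('dome',t,T(240,486),42),('bar',t,T(448,444),42),('dome',s,S(585,412),42),('bar',s,S(614,177),42),
 ('stopL',t,T(127,128),80),('stopR',t,T(430,70),80),('frontL',t,T(203,553),36),('frontR',t,T(510,490),36),
 ('sFrontL',s,S(655,482),36),('sFrontR',s,S(688,140),36),('stopLs',s,S(68,378),80),('stopRs',s,S(162,42),80),
 ('platnearL',s,S(500,450),50),('platnearR',s,S(548,110),50),('ptnL',t,T(176,435),50),('ptnR',t,T(487,378),50)]:
    print(n,f(pz(im,*uv,z)),f(px(im,*uv)))
# cloud for pot
for nm,im in(('t',t),('s',s)):
    h,w=im['range_z'].shape
    K=np.array([[im['fx'],0,im['cx']],[0,im['fy'],im['cy']],[0,0,1]])
    u,v=np.meshgrid(np.arange(w),np.arange(h)); p=np.stack([u,v],-1).reshape(-1,1,2).astype(float)
    q=cv2.undistortPoints(p,K,np.array(im['D'],float))[:,0]; d=im['range_z'].reshape(-1)
    P=np.c_[q*d[:,None],d]; M=np.array(im['cam_to_world']); P=P@M[:3,:3].T+M[:3,3]; np.save('pics/P%s.npy'%nm,P)
    box=(pz(t,240,190,125))
    m=(d>0)&(np.hypot(P[:,0]-box[0],P[:,1]-box[1])<75)&(P[:,2]>85)&(P[:,2]<140)
    Q=P[m]; print(nm,m.sum(),Q[:,2].min(),Q[:,2].max())
    A=np.c_[2*Q[:,:2],np.ones(len(Q))]; c=np.linalg.lstsq(A,(Q[:,:2]**2).sum(1),rcond=None)[0]; r=np.sqrt(c[2]+c[0]**2+c[1]**2)
    print('pot',f(c[:2]),r)
    rr=(Q[:,2]>116); Q=Q[rr]; print(len(Q), f((Q.min(0)+Q.max(0))/2),f(Q.max(0)-Q.min(0)))
E
```

```text
depth? 0.99618359375 0.9960859375
dome [395.5 305.5  42. ] [395.5 305.4  42.2]
bar [420.1 172.8  42. ] [420.  172.6  43.2]
dome [399.6 311.4  42. ] [399.7 311.1  41.5]
bar [423.3 177.5  42. ] [423.8 175.6  39.1]
stopL [621.6 373.6  80. ] [625.1 376.7  65.6]
stopR [655.9 180.2  80. ] [662.1 182.5  56.1]
frontL [353.7 329.8  36. ] [356.1 335.9   2.7]
frontR [390.6 133.8  36. ] [393.5 135.9   4.8]
sFrontL [358.9 333.9  36. ] [359.6 331.1  30.6]
sFrontR [393.8 140.   36. ] [399.8 111.5  -4.2]
stopLs [627.9 384.   80. ] [630.  381.3  74.6]
stopRs [663.5 188.8  80. ] [699.  131.4  -3. ]
platnearL [430.7 346.2  50. ] [431.8 343.   44. ]
platnearR [466.2 152.2  50. ] [478.1 114.2  -3.7]
ptnL [427.9 345.2  50. ] [434.1 355.3  -1.7]
ptnR [461. 147.  50.] [462.1 147.6  42.5]
t 214 85.47759048423472 132.2575815673747
pot [559.1 278. ] 43.53056550772601
96 [559.  278.9 124.3] [90.4 89.1 16. ]
s 552 85.06776988472006 129.0878609569686
pot [563.2 281.4] 43.37290298069491
180 [563.7 280.9 122.5] [90.2 88.8 13.1]
```

```bash
cat >> h.py <<'E'
from scipy.spatial.transform import Rotation as R
th=np.radians(10.25); ex=np.array([np.cos(th),np.sin(th)]); ey=np.array([-ex[1],ex[0]])
O=np.array([544.4,266.2])
def W(x,y): return O+x*ex+y*ey
def to(x,y,z):
    o=ctrl.get_obs(); r=R.from_rotvec(o['orientation']); p=np.array(o['ee_pos'])
    tgt=np.r_[W(x,y),z]; G=np.c_[np.r_[ex,0],np.r_[ex[1],-ex[0],0],[0,0,-1]]
    d=p[:2]-O
    print('t',o['t'],'scale xy',np.round([d@ex,d@ey],1),'z',round(p[2],1),'shift',np.round(r.inv().apply(tgt-p),1),'turn',np.round((r.inv()*R.from_matrix(G)).as_rotvec(),3),'F',np.round(o['ft_force'],1),'w',o['width'],'q',np.round(o['qpos'],2))
E
python3 -c "
from h import *
to(-75,10.4,222)"
```

```text
t 0.1 scale xy [-456.  -776.5] z 222.0 shift [ 533.1 -692.9    1. ] turn [-0.001  0.     0.205] F [-1.6 -0.6  0.1] w 87.87676546501362 q [-1.21  0.42  1.63  0.    1.09 -0.02]
```

Request:
{"method": "move_arm", "body": {"deltas": [[0, 0, -20, 0, 0, 0.1], [0, 0, -20, 0, 0, 0.1], [17, -36, 0, 0, 0, 0], [17, -36, 0, 0, 0, 0], [17, -36, 0, 0, 0, 0]], "hand": -0.14}}

```text
t: 0.52
ee_pos: [263.9, -465.8, 260.8]
orientation: [-3.128, -0.262, 0.002]
ft_force: [1.1, 1.2, 0.3]
width: 58.3
```

Request:
{"method": "move_arm", "body": {"deltas": [[17, -36, 0, 0, 0, 0], [17, -36, 0, 0, 0, 0], [17, -36, 0, 0, 0, 0], [17, -36, 0, 0, 0, 0], [17, -36, 0, 0, 0, 0]]}}

```text
t: 0.93
ee_pos: [317.4, -265.0, 260.1]
orientation: [-3.127, -0.255, 0.003]
ft_force: [1.1, -0.8, 0.1]
width: 50.0
```

```bash
python3 -c "
from h import *
to(-75,10.4,222)"
```

```text
t 0.9333 scale xy [-317.9 -482.3] z 260.1 shift [ 234.9 -496.4   40. ] turn [-0.005  0.002 -0.016] F [ 1.1 -0.8  0.1] w 50.02392667573779 q [-0.73  0.05  2.03  0.    1.06  0.68]
```

Request:
{"method": "move_arm", "body": {"deltas": [[17, -36, 0, 0, 0, 0], [17, -36, 0, 0, 0, 0], [17, -36, 0, 0, 0, 0], [17, -36, 0, 0, 0, 0], [17, -36, 0, 0, 0, 0]]}}

```text
t: 1.35
ee_pos: [371.1, -64.0, 260.7]
orientation: [-3.127, -0.25, 0.002]
ft_force: [1.0, 0.2, -0.0]
width: 50.0
```

Request:
{"method": "move_arm", "body": {"deltas": [[17, -36, 0, 0, 0, 0], [17, -36, 0, 0, 0, 0], [17, -36, 0, 0, 0, 0], [17, -36, 0, 0, 0, 0], [17, -36, 0, 0, 0, 0]]}}

```text
t: 1.77
ee_pos: [425.3, 137.5, 261.8]
orientation: [-3.127, -0.251, -0.0]
ft_force: [0.8, 0.2, -0.0]
width: 50.2
```

```bash
python3 -c "
from h import *
to(-75,10.4,222)"
```

```text
t 1.7667 scale xy [-140.1 -105.5] z 261.8 shift [  63.  -116.9   40.3] turn [-0.004 -0.    -0.019] F [ 0.8  0.2 -0. ] w 50.19019667800072 q [0.28 0.1  1.97 0.   1.07 1.69]
```

Request:
{"method": "move_arm", "body": {"deltas": [[17, -34, 0, 0, 0, -0.019], [17, -34, 0, 0, 0, 0], [17, -34, 0, 0, 0, 0], [13, -16, 20, 0, 0, 0], [0, 0, 0, 0, 0, 0]]}}

```text
t: 2.18
ee_pos: [468.9, 279.4, 241.2]
orientation: [-3.122, -0.294, -0.003]
ft_force: [-2.1, -0.4, -0.7]
width: 49.9
```

```bash
python3 -c "
from h import *
to(-75,10.4,75)
snap('wrist','w1')"
```

```text
t 2.1833 scale xy [-72.   26.4] z 241.2 shift [ -3.6  17.  166.1] turn [-0.006 -0.003  0.009] F [-2.1 -0.4 -0.7] w 49.90405061244738 q [0.51 0.28 1.79 0.01 1.06 1.89]
```

View pics/w1.png

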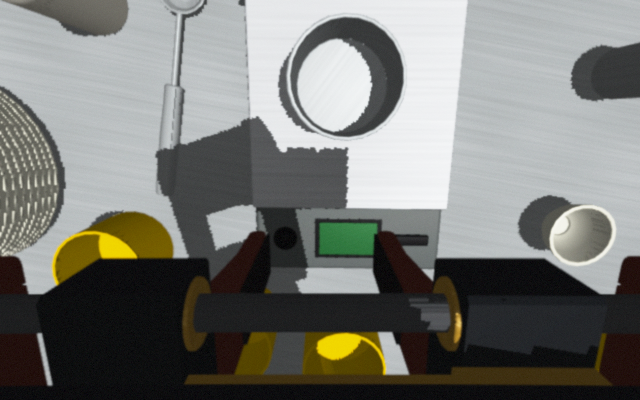

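The wrist view is clear: dome at (285,238), bar at (411,240), pot rim centred at about (346,76), and platform near corners at (249,208) and (447,208).

```bash
python3 - <<'E'
from h import *
w=load('w1')
for n,u,v,z in [('dome',285,238,41),('bar',411,240,41),('potc',346,76,125),('nl',251,208,50),('nr',447,208,50)]:
    p=pz(w,u,v,z); d=p[:2]-O; print(n,np.round(p,1),'scale',np.round([d@ex,d@ey],1))
E
```

```text
dome [400.2 306.6  41. ] scale [-134.7   65.5]
bar [423.7 173.6  41. ] scale [-135.3  -69.6]
potc [564.2 279.3 125. ] scale [21.8  9.4]
nl [428.9 345.8  50. ] scale [-99.4  98.9]
nr [466.9 149.1  50. ] scale [ -97.1 -101.4]
```

Request:
{"method": "move_arm", "body": {"deltas": [[-3, 17, 0, 0, 0, 0.01], [0, 0, 40, 0, 0, 0], [0, 0, 40, 0, 0, 0], [0, 0, 40, 0, 0, 0], [0, 0, 20, 0, 0, 0]]}}

```text
t: 2.65
ee_pos: [473.8, 260.1, 107.8]
orientation: [-3.118, -0.276, -0.027]
ft_force: [0.0, -0.0, 0.2]
width: 49.8
```

```bash
python3 -c "
from h import *
to(-65,10,75)"
```

```text
t 2.65 scale xy [-70.6   6.5] z 107.8 shift [ 5.  -3.2 32.9] turn [-0.009 -0.018 -0.002] F [ 0.  -0.   0.2] w 49.81448741967171 q [0.48 0.46 1.91 0.01 0.76 1.87]
```

Request:
{"method": "move_arm", "body": {"deltas": [[0, -3, 15, -0.009, -0.018, 0], [0, 0, 14, 0, 0, 0], [0, 0, 0, 0, 0, 0]]}}

```text
t: 2.9
ee_pos: [469.6, 257.2, 75.0]
orientation: [3.126, 0.271, -0.014]
ft_force: [-0.7, -1.3, 0.1]
width: 50.0
```

```bash
python3 -c "
from h import *
to(-40,10,73)"
```

```text
t 2.9 scale xy [-75.2   4.4] z 75.0 shift [35.1 -5.8  1.6] turn [ 0.003  0.009 -0.006] F [-0.7 -1.3  0.1] w 50.047535871681276 q [ 0.48  0.52  1.91 -0.    0.73  1.88]
```

Request:
{"method": "move_arm", "body": {"deltas": [[12, -6, 0, 0, 0.009, 0], [10, 0, 0, 0, 0, 0], [9, 0, 0, 0, 0, 0], [0, 0, 0, 0, 0, 0]]}}

```text
t: 3.23
ee_pos: [503.6, 267.7, 79.1]
orientation: [3.128, 0.268, 0.007]
ft_force: [0.0, -0.7, -0.4]
width: 50.4
```

```bash
python3 -c "
from h import *
to(-30,10,73); snap('wrist','w2')"
```

```text
t 3.2333 scale xy [-39.8   8.8] z 79.1 shift [ 9.8 -1.3  6.1] turn [ 0.003 -0.004 -0.008] F [ 0.  -0.7 -0.4] w 50.38782847579202 q [ 0.47  0.54  1.84 -0.01  0.76  1.87]
```

View pics/w2.png

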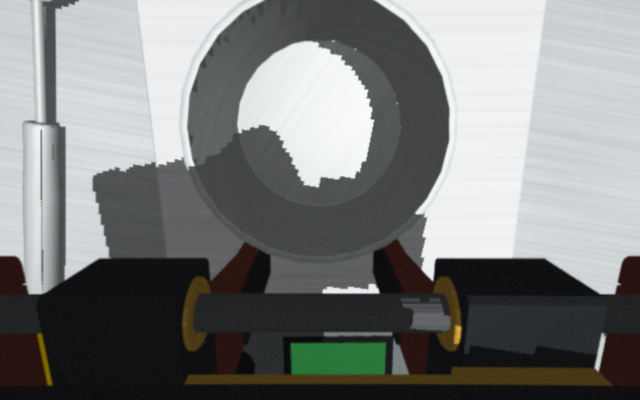

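The pot rim is centred at u≈318 between the fingers (gripper centre ≈320), so the fingers are lined up. I'll push in small rows now.

Request:
{"method": "move_arm", "body": {"deltas": [[5, 0, 4, 0, 0, -0.008], [5, 0, 0, 0, 0, 0], [5, 0, 0, 0, 0, 0], [5, 0, 0, 0, 0, 0], [5, 0, 0, 0, 0, 0]]}}

```text
t: 3.7
ee_pos: [526.7, 271.4, 76.2]
orientation: [3.125, 0.281, -0.001]
ft_force: [-6.1, -1.8, 5.7]
width: 49.9
```

```bash
python3 -c "
from h import *
to(5,10,75)"
```

```text
t 3.7 scale xy [-16.5   8.3] z 76.2 shift [21.5 -1.7  1.2] turn [0.004 0.001 0.001] F [-6.1 -1.8  5.7] w 49.94756337134926 q [ 0.46  0.58  1.78 -0.    0.78  1.85]
```

Request:
{"method": "move_arm", "body": {"deltas": [[4, 0, 0, 0, 0, 0], [4, 0, 0, 0, 0, 0], [4, 0, 0, 0, 0, 0], [3, 0, 0, 0, 0, 0]]}}

```text
t: 4.03
ee_pos: [538.2, 273.3, 76.0]
orientation: [3.123, 0.282, -0.019]
ft_force: [-7.2, -1.1, 5.6]
width: 49.9
```

```bash
python3 -c "
from h import *
to(5,10,75); snap('side','s2'); a=cv2.imread('pics/s2.png')[205:315,225:355]; cv2.imwrite('pics/c3.png',cv2.resize(a,(650,550),interpolation=2))"
```

```text
t 4.0333 scale xy [-4.9  8.1] z 76.0 shift [ 9.9 -1.9  0.9] turn [0.005 0.012 0.001] F [-7.2 -1.1  5.6] w 49.86192389784931 q [ 0.45  0.59  1.75 -0.    0.81  1.84]
```

View pics/c3.png

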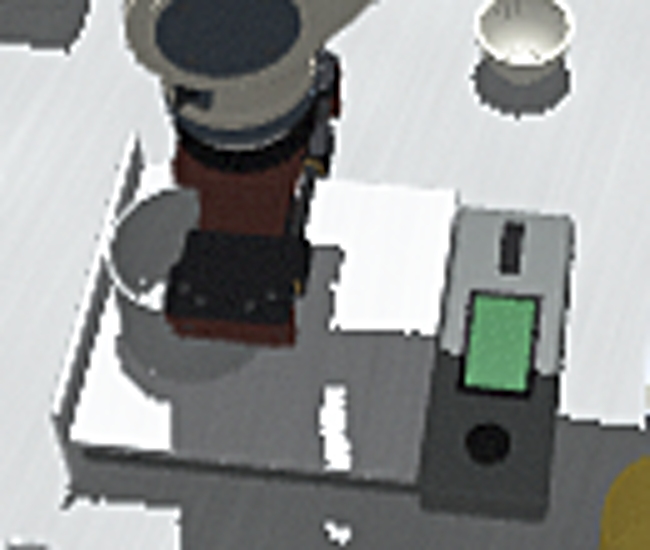

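The pot stands upright and is moving back, with a small gap still left to the stop.

Request:
{"method": "move_arm", "body": {"deltas": [[4, 0, 0, 0, 0.012, 0], [4, 0, 0, 0, 0, 0], [3, 0, 0, 0, 0, 0]]}}

```text
t: 4.33
ee_pos: [546.6, 274.6, 75.8]
orientation: [3.122, 0.282, -0.01]
ft_force: [-5.2, -0.7, 5.7]
width: 50.3
```

```bash
python3 -c "
from h import *
to(8,10,75)"
```

```text
t 4.3333 scale xy [3.7 7.9] z 75.8 shift [ 4.3 -2.1  0.8] turn [0.006 0.007 0.001] F [-5.2 -0.7  5.7] w 50.28757692176999 q [ 0.45  0.6   1.74 -0.01  0.81  1.84]
```

Request:
{"method": "move_arm", "body": {"deltas": [[3, 0, 0, 0, 0.005, 0], [3, 0, 0, 0, 0, 0]]}}

```text
t: 4.5
ee_pos: [550.6, 275.3, 75.8]
orientation: [3.121, 0.282, -0.009]
ft_force: [-7.5, -0.9, 7.2]
width: 50.3
```

```bash
python3 -c "
from h import *
to(8,10,75); snap('wrist','w3')"
```

```text
t 4.5 scale xy [7.7 7.9] z 75.8 shift [ 0.3 -2.1  0.8] turn [0.007 0.007 0.001] F [-7.5 -0.9  7.2] w 50.31605790437667 q [ 0.45  0.6   1.73 -0.01  0.82  1.84]
```

View pics/w3.png

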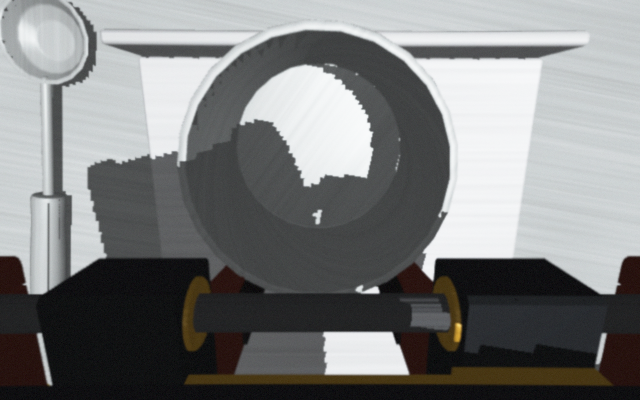

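The pot rim spans u 180–456 and v 22–293, and the stop's near top edge is at about v 46. I'll measure the gap.

```bash
python3 - <<'E'
from h import *
w=load('w3')
def q(u,v,z):
    p=pz(w,u,v,z); d=p[:2]-O; return np.round([d@ex,d@ey],1)
print('rim far',q(318,22,125),'near',q(318,293,125),'l',q(180,160,125),'r',q(456,160,125))
print('stop top near',q(115,45,80),q(580,44,80), 'far',q(115,30,80)); print('depth stop',px(w,150,38))
a=cv2.imread('pics/w3.png')[10:80,150:500]; cv2.imwrite('pics/c4.png',cv2.resize(a,(800,160),interpolation=2))
E
```

```text
rim far [99.6  8.9] near [14.   8.9] l [60. 52.] r [ 60.2 -34.5]
stop top near [100.5  91. ] [101.4 -97.5] far [106.   90.2]
depth stop [632.46453653 360.57511081  78.79413156]
```

View pics/c4.png

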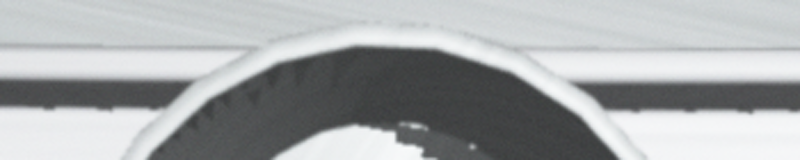

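The pot is within 1–2 mm of the stop. I'll push on until the force shows contact.

Request:
{"method": "move_arm", "body": {"deltas": [[3, 0, 0, 0, 0, 0], [3, 0, 0, 0, 0, 0]]}}

```text
t: 4.72
ee_pos: [550.4, 275.1, 75.6]
orientation: [3.118, 0.282, -0.032]
ft_force: [-15.8, -1.9, 15.6]
width: 50.6
```

```bash
python3 -c "
from h import *
to(8,10,75)"
```

```text
t 4.7167 scale xy [7.5 7.7] z 75.6 shift [ 0.5 -2.3  0.6] turn [0.009 0.021 0.001] F [-15.8  -1.9  15.6] w 50.629506164745116 q [ 0.45  0.61  1.72 -0.    0.84  1.84]
```

No advance, and the force doubled to 16 N, so the pot is against the stop. Now I'll withdraw gently.

Request:
{"method": "move_arm", "body": {"deltas": [[-2, 0, 0, 0, 0, 0], [-4, 0, 0, 0, 0, 0], [-8, 0, 0, 0, 0, 0], [-15, 0, 0, 0, 0, 0], [-15, 0, 0, 0, 0, 0]]}}

```text
t: 5.13
ee_pos: [508.9, 268.1, 76.6]
orientation: [3.12, 0.281, -0.023]
ft_force: [-0.2, -0.2, -0.3]
width: 49.8
```

```bash
python3 -c "
from h import *
to(-60,30,150); snap('wrist','w4')"
```

```text
t 5.1333 scale xy [-34.6   8.2] z 76.6 shift [-26.5 -21.3 -73.1] turn [0.008 0.015 0.001] F [-0.2 -0.2 -0.3] w 49.80147947074063 q [ 0.47  0.56  1.81 -0.    0.78  1.86]
```

View pics/w4.png

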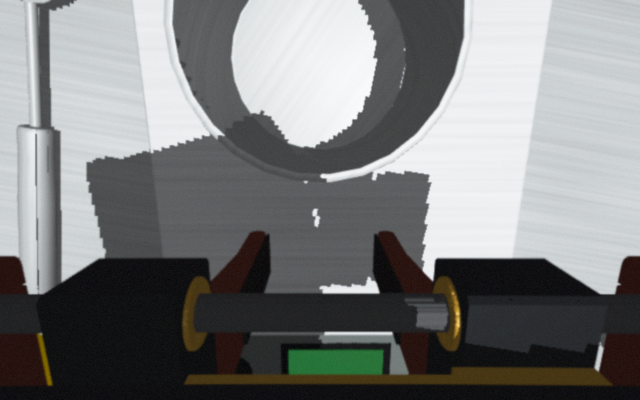

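The fingers are clear of the pot. I'll raise, back up and shut the fingers.

Request:
{"method": "move_arm", "body": {"deltas": [[-15, 0, -20, 0, 0.015, 0], [-15, 0, -30, 0, 0, 0], [-10, -10, -38, 0, 0, 0], [0, -15, -38, 0, 0, 0], [0, 0, 0, 0, 0, 0]], "hand": 1}}

```text
t: 5.6
ee_pos: [458.6, 284.6, 203.5]
orientation: [3.118, 0.28, -0.012]
ft_force: [1.5, 1.2, 2.8]
width: 20.2
```

```bash
python3 -c "
from h import *
to(-137,68,150); snap('wrist','w5'); snap('side','s5')
a=cv2.imread('pics/s5.png')[205:315,225:355]; cv2.imwrite('pics/c5.png',cv2.resize(a,(650,550),interpolation=2))"
```

```text
t 5.6 scale xy [-81.2  33.4] z 203.5 shift [-55.4 -35.2  53.7] turn [0.01  0.009 0.   ] F [1.5 1.2 2.8] w 20.160960688069487 q [ 0.54  0.33  1.83 -0.01  1.    1.93]
```

View pics/w5.png

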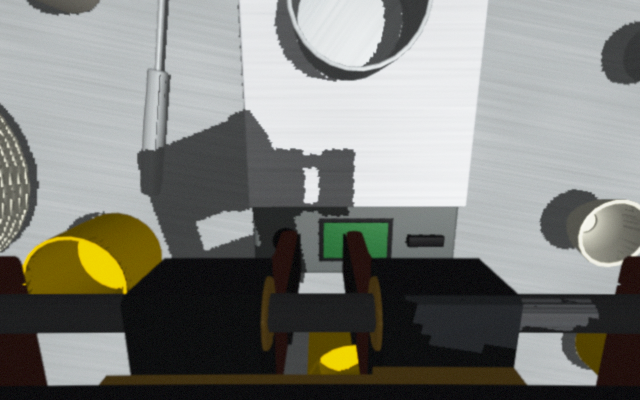

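View pics/c5.png

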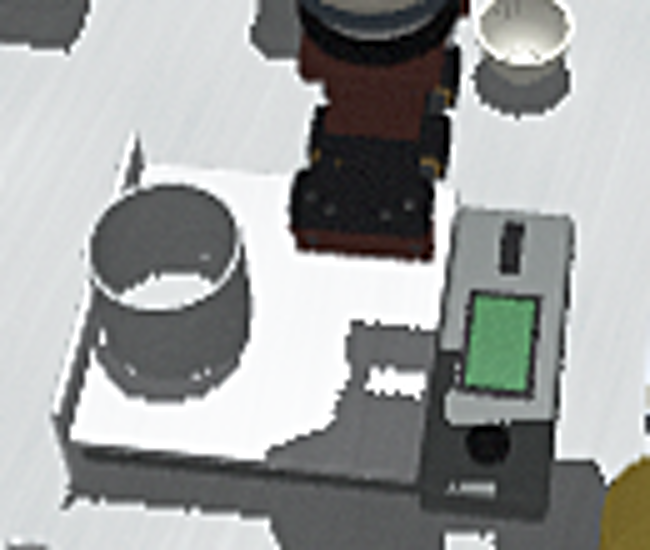

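The pot stands upright by the stop. I'll check the numbers with the same side-camera fit as before.

```bash
python3 - <<'E'
from h import *
for f in('side0','s5'):
    im=load(f); h,w=im['range_z'].shape
    K=np.array([[im['fx'],0,im['cx']],[0,im['fy'],im['cy']],[0,0,1]])
    u,v=np.meshgrid(np.arange(w),np.arange(h)); p=np.stack([u,v],-1).reshape(-1,1,2).astype(float)
    q=cv2.undistortPoints(p,K,np.array(im['D'],float))[:,0]; d=im['range_z'].reshape(-1)
    P=np.c_[q*d[:,None],d]; M=np.array(im['cam_to_world']); P=P@M[:3,:3].T+M[:3,3]
    D=P[:,:2]-O; X=D@ex; Y=D@ey
    m=(X>-35)&(X<110)&(abs(Y-12)<60)&(P[:,2]>116)&(P[:,2]<135)
    print('pot mid',(X[m].min()+X[m].max())/2,(Y[m].min()+Y[m].max())/2,X[m].max(),np.ptp(X[m]),np.ptp(Y[m]))
    s=(X>85)&(X<125)&(Y>-95)&(Y<-50)&(P[:,2]>70)&(P[:,2]<84); print('stop x',np.percentile(X[s],[2,50,98]) if s.any() else None)
    s=(X>85)&(X<125)&(Y>60)&(Y<95)&(P[:,2]>58)&(P[:,2]<84); print('stop x',np.percentile(X[s],[2,50,98]) if s.any() else None)
E
```

```text
pot mid 21.237459826768646 9.982779502633633 65.85591905388466 89.23691845423204 91.05636430423118
stop x [101.86211657 104.82746863 108.62618003]
stop x [101.84991693 103.86967089 108.59001337]
pot mid 56.4916222529046 10.69488594766964 100.74182381310106 88.50040312039293 90.79110365210342
stop x [102.29997623 104.33380112 107.9362394 ]
stop x [102.08624978 103.61393931 108.47269295]
```

Side camera: the pot's far rim is at x≈101 and the stop's face at ≈102, so it is in contact within measurement error. Its y is unchanged, so the push was straight. Next I move over the dome at (-136,67).

Request:
{"method": "move_arm", "body": {"deltas": [[-27, -17, 0, 0, 0.009, 0], [-27, -17, 0, 0, 0, 0], [0, 0, 25, 0, 0, 0], [0, 0, 25, 0, 0, 0], [0, 0, 0, 0, 0, 0]]}}

```text
t: 6.12
ee_pos: [394.9, 303.3, 142.7]
orientation: [3.113, 0.277, -0.009]
ft_force: [-1.0, -0.4, 0.6]
width: 0.4
```

```bash
python3 -c "
from h import *
to(-136,67,110)"
```

```text
t 6.1167 scale xy [-140.5   63.1] z 142.7 shift [ 4.8 -4.4 32.6] turn [ 0.015  0.007 -0.002] F [-1.  -0.4  0.6] w 0.3977890304374725 q [ 0.64  0.36  1.96 -0.01  0.84  2.04]
```

Request:
{"method": "move_arm", "body": {"deltas": [[5, -4, 15, 0.015, 0.007, 0], [0, 0, 15, 0, 0, 0], [0, 0, 15, 0, 0, 0], [0, 0, 0, 0, 0, 0]]}}

```text
t: 6.45
ee_pos: [398.4, 305.5, 93.1]
orientation: [3.126, 0.276, -0.01]
ft_force: [-0.8, -1.0, 0.4]
width: 0.6
```

```bash
python3 -c "
from h import *
to(-136,67,65); snap('wrist','w6'); snap('side','s6')
a=cv2.imread('pics/s6.png')[205:315,255:385]; cv2.imwrite('pics/c6.png',cv2.resize(a,(650,550),interpolation=2))"
```

```text
t 6.45 scale xy [-136.7   64.7] z 93.1 shift [ 0.9 -2.4 28.1] turn [ 0.003  0.007 -0.003] F [-0.8 -1.   0.4] w 0.5879788355488806 q [ 0.63  0.45  1.98 -0.    0.72  2.03]
```

View pics/c6.png

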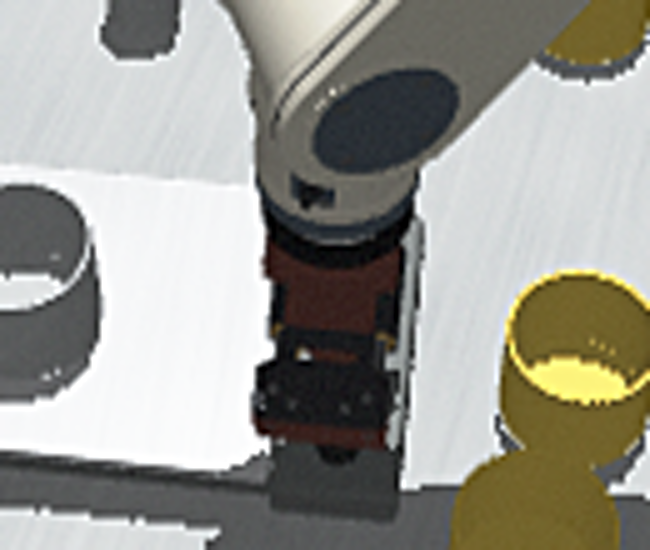

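View pics/w6.png

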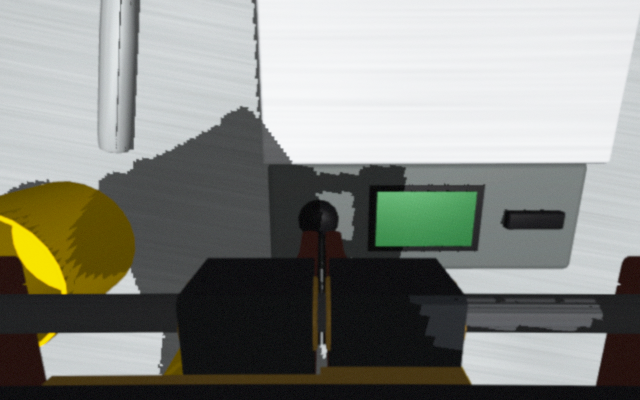

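The wrist view shows the dome at (319,218), in line with the shut fingertips at u≈321.

```bash
python3 -c "
from h import *
w=load('w6')
for u,v in((319,218),(533,219)):
  p=pz(w,u,v,41); d=p[:2]-O; print(np.round(p,1),[d@ex,d@ey])"
```

```text
[401.  306.8  41. ] [np.float64(-133.8636471435458), np.float64(65.4375647602135)]
[423.9 175.4  41. ] [np.float64(-134.77944591195939), np.float64(-67.92299350863057)]
```

Request:
{"method": "move_arm", "body": {"deltas": [[1, -1, 10, 0, 0.007, 0], [0, 0, 9, 0, 0, 0], [0, 0, 6, 0, 0, 0], [0, 0, 0, 0, 0, 0]]}}

```text
t: 6.88
ee_pos: [403.2, 308.5, 72.4]
orientation: [-3.129, -0.275, -0.012]
ft_force: [-0.1, 0.0, 0.1]
width: 0.4
```

```bash
python3 -c "
from h import *
to(-135.5,66,65)"
```

```text
t 6.8833 scale xy [-131.4   66.8] z 72.4 shift [-4.1  0.8  7.3] turn [-0.    -0.008 -0.004] F [-0.1  0.   0.1] w 0.43003005444403697 q [ 0.63  0.49  1.98 -0.01  0.66  2.03]
```

Request:
{"method": "move_arm", "body": {"deltas": [[-4, 1, 6, 0, -0.008, 0], [0, 0, 0, 0, 0, 0]]}}

```text
t: 7.05
ee_pos: [399.6, 306.9, 66.6]
orientation: [-3.129, -0.275, 0.001]
ft_force: [-1.0, -0.0, -0.3]
width: 0.1
```

```bash
python3 -c "
from h import *
to(-135.5,66,65)"
```

```text
t 7.05 scale xy [-135.2   65.8] z 66.6 shift [-0.3 -0.2  1.6] turn [-0.001  0.    -0.004] F [-1.  -0.  -0.3] w 0.09102889819600346 q [0.63 0.5  1.99 0.   0.66 2.03]
```

Request:
{"method": "move_arm", "body": {"deltas": [[0, 0, 0, 0, 0, 0], [0, 0, 0, 0, 0, 0], [0, 0, 0, 0, 0, 0], [0, 0, 0, 0, 0, 0], [0, 0, 0, 0, 0, 0]]}}

```text
t: 7.47
ee_pos: [400.0, 307.2, 67.4]
orientation: [-3.128, -0.275, -0.001]
ft_force: [-0.0, -0.2, -0.2]
width: 0.6
```

Request:
{"method": "move_arm", "body": {"deltas": [[0, 0, 0, 0, 0, 0], [0, 0, 0, 0, 0, 0], [0, 0, 0, 0, 0, 0], [0, 0, 0, 0, 0, 0], [0, 0, 0, 0, 0, 0]]}}

```text
t: 7.88
ee_pos: [400.2, 307.4, 67.8]
orientation: [-3.128, -0.275, -0.002]
ft_force: [-0.4, -0.1, -0.1]
width: 0.5
```

Drift is under 1 mm per call, so I'll keep holding with a slight correction.

Request:
{"method": "move_arm", "body": {"deltas": [[0, 0, 1, 0, 0, 0], [0, 0, 1, 0, 0, 0], [0, 0, 0, 0, 0, 0], [0, 0, 0, 0, 0, 0], [0, 0, 0, 0, 0, 0]]}}

```text
t: 8.3
ee_pos: [400.2, 307.4, 65.5]
orientation: [-3.128, -0.275, -0.002]
ft_force: [0.6, 0.2, 0.5]
width: 0.4
```

Request:
{"method": "move_arm", "body": {"deltas": [[0, 0, 0, 0, 0, 0], [0, 0, 0, 0, 0, 0], [0, 0, 0, 0, 0, 0], [0, 0, 0, 0, 0, 0], [0, 0, 0, 0, 0, 0]]}}

```text
t: 8.72
ee_pos: [400.1, 307.4, 65.5]
orientation: [-3.128, -0.275, -0.002]
ft_force: [-0.2, -0.1, 0.4]
width: 0.7
```

Request:
{"method": "move_arm", "body": {"deltas": [[0, 0, 1, 0, 0, 0], [0, 0, 0, 0, 0, 0], [0, 0, 0, 0, 0, 0], [0, 0, 0, 0, 0, 0], [0, 0, 0, 0, 0, 0]]}}

```text
t: 9.13
ee_pos: [400.1, 307.4, 64.4]
orientation: [-3.128, -0.275, -0.002]
ft_force: [-0.2, 0.3, 0.1]
width: 0.4
```

Request:
{"method": "move_arm", "body": {"deltas": [[0, 0, 0, 0, 0, 0], [0, 0, 0, 0, 0, 0], [0, 0, 0, 0, 0, 0], [0, 0, 0, 0, 0, 0], [0, 0, 0, 0, 0, 0]]}}

```text
t: 9.55
ee_pos: [400.2, 307.4, 64.4]
orientation: [-3.128, -0.275, -0.002]
ft_force: [0.3, -0.3, 0.8]
width: 0.4
```

Request:
{"method": "move_arm", "body": {"deltas": [[0, 0, 0, 0, 0, 0], [0, 0, 0, 0, 0, 0], [0, 0, 0, 0, 0, 0], [0, 0, 0, 0, 0, 0], [0, 0, 0, 0, 0, 0]]}}

```text
t: 9.97
ee_pos: [400.2, 307.4, 64.5]
orientation: [-3.128, -0.275, -0.002]
ft_force: [0.5, -0.1, -0.5]
width: 0.5
```

```bash
python3 -c "
from h import *
to(-135.5,66,65); snap('wrist','w7'); snap('side','s7')"
```

```text
t 9.9667 scale xy [-134.6   66.2] z 64.5 shift [-0.9  0.2 -0.5] turn [-0.001 -0.001 -0.004] F [ 0.5 -0.1 -0.5] w 0.4620830364995362 q [0.63 0.5  1.99 0.   0.65 2.03]
```

View pics/w7.png

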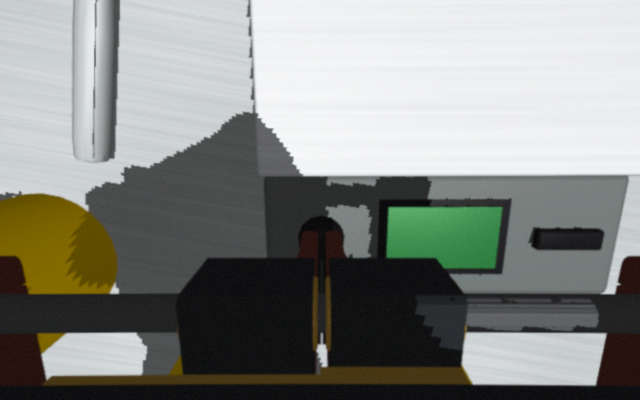

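I held for 2.9 s at 20 mm above the dome, and the display now looks brighter. Now I retreat straight up and back.

Request:
{"method": "move_arm", "body": {"deltas": [[0, 0, -25, 0, 0, 0], [0, 0, -38, 0, 0, 0], [0, 0, -38, 0, 0, 0], [0, 0, -38, 0, 0, 0], [0, 0, -38, 0, 0, 0]]}}

```text
t: 10.48
ee_pos: [395.2, 303.5, 239.2]
orientation: [3.12, 0.274, -0.026]
ft_force: [0.3, -0.2, -0.5]
width: 0.8
```

Request:
{"method": "move_arm", "body": {"deltas": [[-25, 0, -20, 0, 0, 0], [-25, 0, -20, 0, 0, 0], [-25, 0, 0, 0, 0, 0], [0, 0, 0, 0, 0, 0], [0, 0, 0, 0, 0, 0]]}}

```text
t: 10.9
ee_pos: [323.7, 293.3, 292.6]
orientation: [-3.127, -0.273, -0.0]
ft_force: [0.3, -0.1, 0.3]
width: 0.4
```

```bash
python3 -c "
from h import *
to(-135.5,66,65); snap('side','s8')
a=cv2.imread('pics/s8.png')
cv2.imwrite('pics/s8b.png',a)"
```

```text
t 10.9 scale xy [-212.3   66. ] z 292.6 shift [7.670e+01 1.000e-01 2.276e+02] turn [-0.002 -0.    -0.005] F [ 0.3 -0.1  0.3] w 0.4418529138240504 q [0.71 0.05 1.95 0.   1.14 2.1 ]
```

View pics/s8.png

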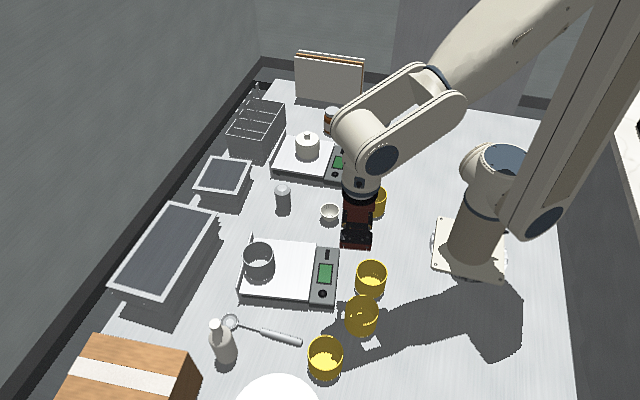

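The pot (258,260) is still against the stop, everything else is where it was, and the hand is about 0.29 m up and clear. I'm handing in.

```bash
python3 -c "
from h import *
print(ctrl.close_job())"
```

```text
the job is handed in; nothing more can be done
None
```

I pushed the pot on the left scale straight back until it rests against the back stop, then tared that scale touch-free. I handed the job in at about 11 s.

- **Push:** At the end the pot stopped advancing and the force on the fingers doubled to about 16 N. With the hand off it, the side camera put its far rim within about 1 mm of the stop and its sideways position unchanged. It stayed upright throughout.
- **Tare:** The shut fingertips pointed straight down at the dome for about 2.9 s. They were 19–23 mm above it and about 3 mm or less off centre, with no contact force. The display looked brighter afterwards, but I could not confirm from the pictures that the scale tared.
- **Retreat:** The hand went straight up and then back towards the robot, ending about 0.29 m above the bench. In the final side view nothing else appeared to have moved.
- **Disagreement:** The top and side cameras differed by 4–6 mm on absolute positions. I used their average, and the wrist camera agreed with it to within about 3 mm.

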